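# Snap the food box lid shut all the way round

## Robot

A 6-joint arm with a two-finger parallel gripper is mounted at the origin on a cart in front of the work surface, level with it; the furniture and walls round the work are solid. World frame = base frame: x ahead of the robot, y to its left, z up, the work surface at z = 0. Lengths are in m, angles in rad, forces in N, time in s.
With the tool pointing down it reaches from about 0.35 to 0.875 m from the base axis. Payload 4.2 kg.
Tool frame: the origin (TCP) lies at the very end of the fingers, on their centre line; the grasp point (between the pads) lies 19 mm behind it; y points along the fingers, x is the direction in which the jaws open and shut, and the axes are right-handed (so a half turn about y gives the same grasp; the last joint's range is limited). The gripper opens to 87 mm and grips with 3 to 60 N. Pads are 19 mm wide; open, the fingers measure 117 mm over their backs; the gripper's body (75 mm by 190 mm) begins 51 mm behind the grasp point.
Start: joints at [-0.971, 0.385, 0.008, 0, -1.194, -0.259], TCP at [0.209, -0.589, 0.192] pointing down, gripper open.
Joint ranges: [-3.14, 3.14], [-1.21, 2.06], [-1.07, 1.41], [-3.16, 2.05], [-2.99, -0.16], [-3.1, 3.1]. Speed limits (rad/s): [2.79, 2.79, 3.14, 3.14, 3.14, 3.14].

## Interface

Orientations are given as a rotation vector (axis times angle).
In Python, from cell import * gives the robot as it stands.
- The arm moves only by the tool apply_moves, never from a script. Its argument "rows" is a list that holds one entry, the list of rows, each a list of 7 numbers: the opening, from 0 (shut) to 1 (fully open), then the shift along the tool's x, y, z in mm, then the turn, a rotation vector about the tool's x, y, z in rad. In form: [[[grip, tx, ty, tz, wx, wy, wz], ...]]. A call has 1 to 10 rows; each row is the pose to reach, as a shift and turn from the pose commanded when the call began, along the tool's axes at that moment; what a row does not reach only later rows make up. A row lasts 1/12 s, in which the tool goes at most 41.7 mm and 7.16 degrees, less where a joint would pass 70% of its speed; a pose out of reach is approached as far as the arm can. A call with a gripper value outside its range is refused whole. The fingers move at their own pace and stop on an object; "squeeze" is the grip in N (left out, the last holds). Time passes only in rows, so rows that repeat a pose let the fingers close. It gives the time, the measured TCP pose, the force and the opening at its end, in the units of the state.
- observe(): the state, without advancing time (a new reading comes with each control period).
- get_image(name): name is "scene" or "side" or "wrist"; returns a dict with "frame" (384x512x3 uint8, red, green, blue), "z_map" (384x512 float32, m along the optical axis (not along the pixel's ray), 0 where there is no reading), "vfov" (degrees; the focal length in pixels is half the picture's height over the tangent of half this angle, whatever the lens; pixels are square), "cx", "cy" (the principal point, pixels), "T" (4x4, takes a point from camera to world coordinates). Camera axes: x right, y down, z forward; pixel columns grow to the right and rows downward; lengths in m; the calibration is good to about 2 mm. A picture is of the moment at which its call begins.
- sign_off(): hands the job in, once; it reports no verdict.
The state is a dict: "time": time; "joints": joint angles; "qd": joint speeds; "effort": joint torques, N m; "tool_pos": TCP position; "eef_rot": TCP orientation; "ft_force": force on the tool from outside, world axes, zero at the start; "torque": the same for the moment, N m; "width": finger opening in m.
Only numpy, scipy, OpenCV 4.12 (cv2) and the standard library are available. Lean on these libraries where they do the work, as an engineer would, in place of code of your own. Each camera call takes 0.05 s, during which the arm holds its last target.

## Task

The lid lies on the packed food box, but the four hinged sections of its rim still stand up. Go round the rim and press each section down with the fingertips until it clicks fully shut. Only press: do not lift or tip the box, leave it about where it stands, and leave the other things around it alone.

Things in the scene. Friction and masses are not known exactly. Their poses are not given: they have to be found in the camera images.
- food_box: Clear plastic food box packed with fruit, loose on the worktop, about 0.8 kg, a plain slate-grey lid lying on it. 152 mm (its x) by 202 mm (its y), 78 mm high. Origin: centre of its underside; z up. The lid's middle is recessed, 75 mm high; its four rounded corners are fixed, top at 78 mm. Between the corners the rim is four hinged sections, one per side (see section_far).
- section_far (a joint): Angle of the rim section on the box's +x side, 110 mm long, hinged along its inner edge 52 mm from the box's centre, 76 mm high. 0 = shut, grows as it stands up; 0.5 to 0.9 rad at the start. All four alike: free to move down to 0.35 rad, then resists with about 10 N at 17 mm from the hinge; past about 0.12 rad it snaps shut by itself and stays; let go before that, it springs back to 0.35.
- section_near (a joint): The same for the section on the box's -x side (110 mm long, hinge 52 mm from the centre).
- section_left (a joint): The same for the section on the box's +y side (74 mm long, hinge 77 mm from the centre).
- section_right (a joint): The same for the section on the box's -y side (74 mm long, hinge 77 mm from the centre).
- section_far_press (a point): Where to press the +x section: on its top face (three fine ribs), mid-length, 17 mm out from its hinge; moves with it. Shut, it lies at x = +69, y = 0, z = 78 mm in the box's frame. Site x axis: away from the hinge, z: out of the top face. Each section is a strip 24 mm wide, hinge to outer edge, 3.4 mm thick, with a 20 mm skirt down from its outer edge; level when shut.
- section_near_press (a point): The same on the -x section; when shut at x = -69 mm, y = 0, z = 78 mm in the box's frame.
- section_left_press (a point): The same on the +y section; when shut at x = 0, y = +94 mm, z = 78 mm in the box's frame.
- section_right_press (a point): The same on the -y section; when shut at x = 0, y = -94 mm, z = 78 mm in the box's frame.
- salt_shaker: Salt shaker, 44 mm across, 90 mm high, standing to the right of the box; origin under its centre. To be left alone.
- teaspoon: Teaspoon, 132 mm long, lying to the left of the box; origin under its middle. To be left alone.
- mug: Two-coloured mug, 88 mm high, on the right; origin under its centre. To be left alone.
- orange: Orange, 59 mm high, on the right; origin under its centre. To be left alone.
- lime: Lime, 45 mm high, on the right; origin under its centre. To be left alone.
- peeler: Yellow-handled peeler, 170 mm long, lying on the left; origin under its middle. To be left alone.

How it is judged:
By the outcome, as a careful person would: the job done as asked, in the order asked, and still so for the second after the job is handed in, with the robot touching nothing.
It also fails if it takes over 61 s, if anything falls off the work surface, if the arm or the gripper's body presses on something with over 40 N, if the wrist force passes 120 N, or if a joint passes its speed limit or range.

## Working session

There is one attempt and no reset: what is moved stays moved. The work goes in short steps, Python scripts to look and compute and a tool call to move; the robot and the scene stay as the last step left them, time stands still between calls to the robot, and variables do not carry over. Pictures are saved under pics/ and viewed, and the job is handed in when it is done.

Besides the shell and the picture viewer there is one more tool, called after "Emit:" as name([rows], argument=value, ...), one row to a line, values as JSON. apply_moves: Moves the arm, as the interface text tells. Its arguments: {"type":"object","properties":{"rows":{"type":"array","items":{"type":"array","items":{"type":"array","items":{"type":"number"}}}},"squeeze":{"type":"number"}},"required":["rows"]}

```bash
mkdir -p pics; ls
python3 - <<'E'
from cell import *
import cv2
print(observe())
for n in ["scene","side","wrist"]:
    d=get_image(n); cv2.imwrite(f"pics/a_{n}.png",d["frame"][:,:,::-1]); print(n,d["vfov"],d["cx"],d["cy"],d["T"])
E
```

```text
pics
{'time': 0.0, 'joints': array([-9.71437787e-01,  3.85550064e-01,  6.61130894e-03, -4.75362401e-04,
       -1.19398516e+00, -2.58593346e-01]), 'qd': array([-0.00135349,  0.00048566, -0.00158307, -0.00133764,  0.00019708,
       -0.0003544 ]), 'effort': array([-6.23968790e-04, -3.90669322e+01,  1.87405998e+01,  4.21986446e+00,
        1.09916952e-02, -1.88944755e-04]), 'tool_pos': array([ 0.20865977, -0.58842991,  0.19096141]), 'eef_rot': array([-1.0264326 , -1.45610438,  1.45404408]), 'ft_force': array([ 0.03242106, -0.88564934,  0.16709492]), 'torque': array([0.00473883, 0.07931977, 0.03327026]), 'width': 0.08686595821146756}
scene 42.617783758955774 246.2546597245355 196.8296766784631 [[ 0.69430974  0.40334713 -0.59602439  1.44890043]
 [ 0.71962783 -0.39871592  0.56847286 -0.90864589]
 [-0.00835252 -0.82361199 -0.56709217  0.94721317]
 [ 0.          0.          0.          1.        ]]
side 57.46088063681913 252.87930147587892 192.12542379105506 [[-0.90565883 -0.24251198  0.34780744  0.20478155]
 [-0.42399849  0.52323225 -0.73922479  0.73287005]
 [-0.0027132  -0.81695529 -0.57669463  0.66139347]
 [ 0.          0.          0.          1.        ]]
wrist 65.73680420479849 258.08534666775546 190.29934505885407 [[-0.33426954  0.90606508  0.25944159  0.13800716]
 [ 0.94247535  0.3207637   0.09407902 -0.6139691 ]
 [ 0.00202227  0.27596506 -0.96116554  0.38490742]
 [ 0.          0.          0.          1.        ]]
```

View pics/a_scene.png

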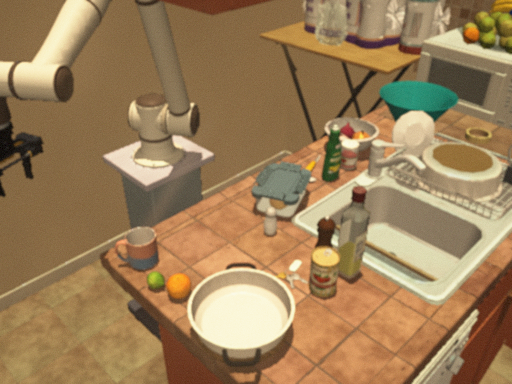

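View pics/a_side.png

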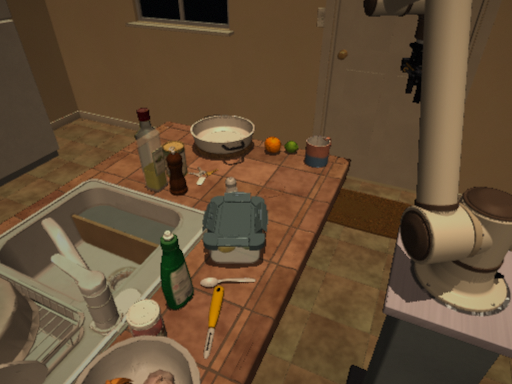

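View pics/a_wrist.png

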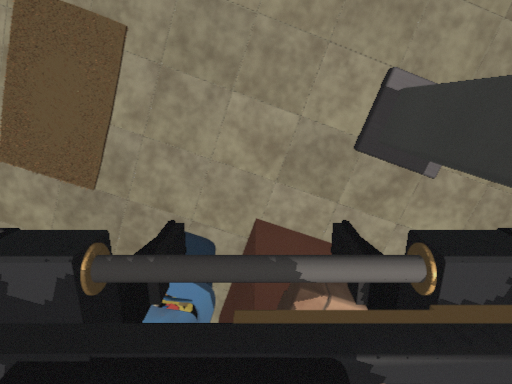

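The box is at about (282,188) in the scene view and (235,228) in the side view. The shaker stands just on its −y side, at scene (270,222). Next I'll build a point cloud of the area around the box.

```bash
cat > h.py <<'E'
from cell import *
import cv2, numpy as np
def cloud(n):
    d=get_image(n); z=d["z_map"]; f=192/np.tan(np.radians(d["vfov"]/2))
    v,u=np.mgrid[0:384,0:512]
    P=np.stack([(u-d["cx"])/f*z,(v-d["cy"])/f*z,z],-1)
    W=P@d["T"][:3,:3].T+d["T"][:3,3]; W[z==0]=np.nan
    return d,W
E
python3 - <<'E'
from h import *
d,W=cloud("scene"); np.save("sc.npy",W); print(W[188,282],W[222,270])
cv2.imwrite("pics/b_scene.png",cv2.resize(d["frame"][140:260,220:350,::-1],None,fx=6,fy=5*1.2/1.2,interpolation=2)[:600,:800])
d2,W2=cloud("side"); np.save("si.npy",W2); print(W2[215,235])
cv2.imwrite("pics/b_side.png",cv2.resize(d2["frame"][170:290,180:310,::-1],None,fx=6,fy=5,interpolation=2))
c=W2[225,235]
# topdown render
for nm,dd,w in [("sc",d,W),("si",d2,W2)]:
    im=np.zeros((600,600,3),np.uint8); 
    for p,col in zip(w.reshape(-1,3),dd["frame"].reshape(-1,3)):
        if not np.isfinite(p).all() or p[2]<0.01: continue
        i=int(300-(p[0]-c[0])*1500); j=int(300-(p[1]-c[1])*1500)
        if 2<i<598 and 2<j<598:
            k=int(np.clip(p[2]/0.12,0,1)*255)
            cv2.circle(im,(j,i),2,cv2.applyColorMap(np.uint8([[k]]),cv2.COLORMAP_JET)[0,0].tolist(),-1)
    cv2.imwrite(f"pics/top_{nm}.png",im)
print(c)
E
```

```text
[0.57902888 0.0793055  0.07720744] [ 0.65213522 -0.05175368  0.0509002 ]
[0.55742099 0.09564916 0.07405587]
[0.53760453 0.13363336 0.07581447]
```

View pics/b_scene.png

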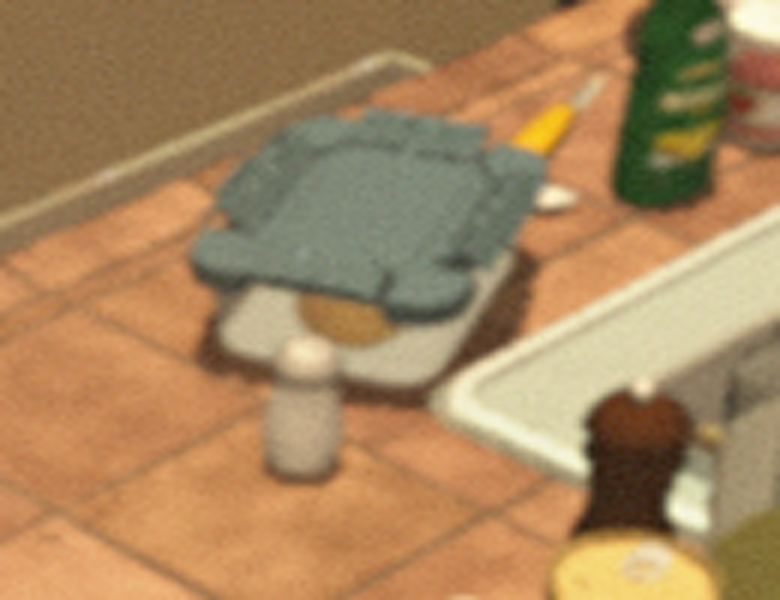

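View pics/b_side.png

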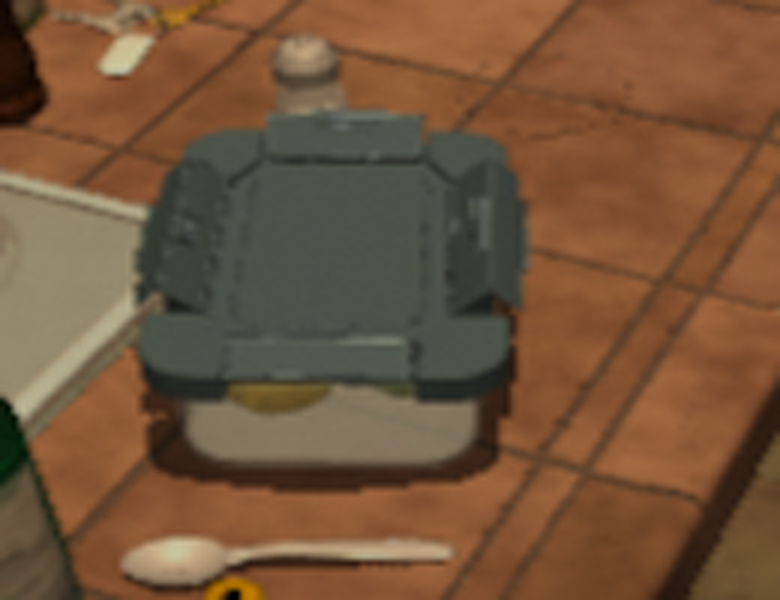

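View pics/top_si.png

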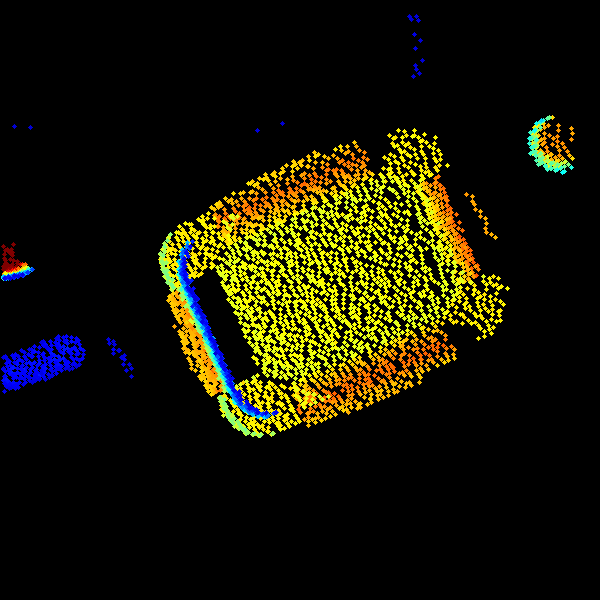

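View pics/top_sc.png

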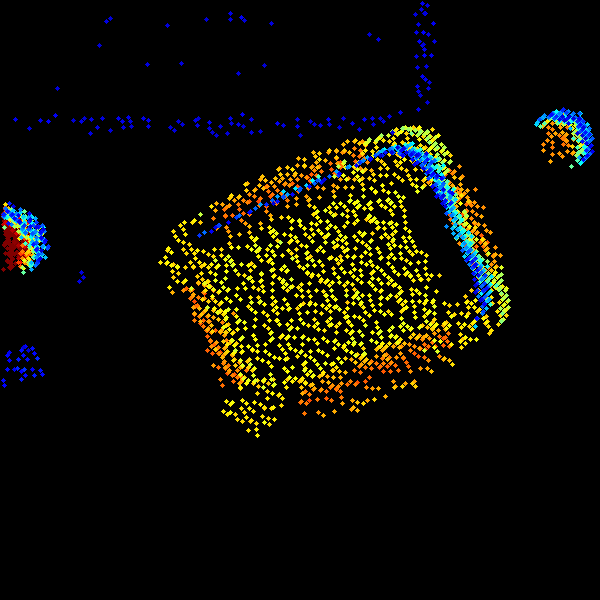

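The lid is rotated about 25° and all four flaps are standing. The tall green bottle is about 0.2 m to the left. Now I'll fit the box pose.

Run:
```python
from h import *
from scipy.optimize import least_squares
from scipy.spatial.transform import Rotation as R
for sel in ("both","sc","si"):
    Ws=[np.load(f).reshape(-1,3) for f in {"both":("sc.npy","si.npy"),"sc":("sc.npy",),"si":("si.npy",)}[sel]]
    P=np.concatenate(Ws); P=P[np.isfinite(P).all(1)]
    q=P[(np.hypot(P[:,0]-.555,P[:,1]-.11)<.14)]
    cr=q[(q[:,2]>.070)&(q[:,2]<.0815)][:,:2]
    (c,s,a)=cv2.minAreaRect(cr.astype(np.float32)*1000); print(sel,c,s,a,"lid mid z",np.median(q[(np.hypot(q[:,0]-c[0]/1000,q[:,1]-c[1]/1000)<.04)][:,2]))
    yaw=np.radians(a if s[0]<s[1] else a-90)
    # per side extents
    Rm=np.array([[np.cos(yaw),np.sin(yaw)],[-np.sin(yaw),np.cos(yaw)]])
    L=(q[:,:2]-np.array(c)/1000)@Rm.T
    for nm,m,r in [("far",abs(L[:,1])<.045,L[:,0]),("near",abs(L[:,1])<.045,-L[:,0]),("left",abs(L[:,0])<.03,L[:,1]),("right",abs(L[:,0])<.03,-L[:,1])]:
        h=.052 if nm in("far","near") else .077
        k=m&(r>h-.005)&(q[:,2]>.082); 
        if k.sum()>5: print(nm,k.sum(),"zmax",np.percentile(q[k,2],97),"r at top",np.median(r[k][q[k,2]>np.percentile(q[k,2],85)])-h, "rmax",r[k].max()-h)
    print("yaw",np.degrees(yaw))
o=observe(); print(R.from_rotvec(o["eef_rot"]).as_matrix())
P=np.load("si.npy").reshape(-1,3); k=(P[:,2]>.13)&(np.hypot(P[:,0]-.55,P[:,1]-.1)<.35)&(P[:,0]>.4); print(P[k].min(0),P[k].max(0),k.sum())
P=np.load("sc.npy").reshape(-1,3); k=(P[:,2]>.13)&(np.hypot(P[:,0]-.55,P[:,1]-.1)<.35)&(P[:,0]>.4); print(P[k].min(0),P[k].max(0),k.sum())
```

```text
both (548.2916259765625, 111.64884948730469) (170.72512817382812, 213.27210998535156) 24.447105407714844 lid mid z 0.0747308917730733
far 299 zmax 0.09423415471502351 r at top 0.01778134273334144 rmax 0.03337642044322745
near 342 zmax 0.09439124355429702 r at top 0.014925545056349847 rmax 0.0314485173609324
left 285 zmax 0.09524861580991084 r at top 0.014973514669051974 rmax 0.032539946449733764
right 258 zmax 0.09578913054378242 r at top 0.016369494243461388 rmax 0.03584098543515024
yaw 24.447105407714844
sc (549.2128295898438, 108.64279174804688) (169.40756225585938, 207.9648895263672) 23.69594383239746 lid mid z 0.07598937016456714
far 123 zmax 0.09511189296534846 r at top 0.018434696498283894 rmax 0.03391177714120027
near 129 zmax 0.09493792331944387 r at top 0.013689446845707796 rmax 0.031174609337750854
left 94 zmax 0.09635435326638377 r at top 0.015386905748302579 rmax 0.02120442803278906
right 114 zmax 0.09658310085775415 r at top 0.016040468158906973 rmax 0.03247212899751846
yaw 23.69594383239746
si (549.531005859375, 113.82057189941406) (166.88726806640625, 209.9272003173828) 25.595111846923828 lid mid z 0.07422905523928602
far 180 zmax 0.09254052899107251 r at top 0.01568366100207213 rmax 0.02943037106330882
near 215 zmax 0.0931027087237579 r at top 0.01674501462057145 rmax 0.033997783743005695
left 193 zmax 0.09422164082311438 r at top 0.01385586649729742 rmax 0.031344147623392854
right 146 zmax 0.09420291660005001 r at top 0.015621733640238514 rmax 0.035742735365853526
yaw 25.59511184692383
[[-3.34185367e-01 -4.06939053e-04 -9.42507281e-01]
 [ 9.42506822e-01  9.32591554e-04 -3.34185607e-01]
 [ 1.01496750e-03 -9.99999482e-01  7.18843821e-05]]
[ 0.55579424 -0.0344116   0.1300018 ] [0.89040439 0.36503861 0.20626918] 910
[ 0.55826325 -0.04360348  0.13003662] [0.8554725  0.35470721 0.20730131] 375
```

```bash
cat > fit.py <<'E'
from h import *
def fit(Ws):
    P=np.concatenate([w.reshape(-1,3) for w in Ws]); P=P[np.isfinite(P).all(1)]
    q=P[(np.hypot(P[:,0]-.549,P[:,1]-.111)<.145)&(P[:,2]>.072)&(P[:,2]<.082)][:,:2]
    c=np.array([.549,.111]);yaw=np.radians(24.6)
    for _ in range(8):
        Rm=np.array([[np.cos(yaw),np.sin(yaw)],[-np.sin(yaw),np.cos(yaw)]])
        L=(q-c)@Rm.T
        k=(abs(L[:,0])>.0425)&(abs(L[:,1])>.060)&(abs(L[:,0])<.083)&(abs(L[:,1])<.108)
        (cc,s,a)=cv2.minAreaRect(q[k].astype(np.float32)*1000)
        c=np.array(cc)/1000; yaw=np.radians(a if s[0]<s[1] else a-90)
    return c,s,np.degrees(yaw),k.sum()
if __name__=="__main__":
    a,b=np.load("sc.npy"),np.load("si.npy")
    for w in ([a],[b],[a,b]): print(fit(w))
E
python3 fit.py
```

```text
(array([0.55147687, 0.11021708]), (149.94094848632812, 206.7537384033203), np.float64(23.612579345703125), np.int64(247))
(array([0.54967535, 0.11031467]), (151.83595275878906, 207.0832061767578), np.float64(23.60921859741211), np.int64(478))
(array([0.55011011, 0.1101536 ]), (152.4963836669922, 207.7322540283203), np.float64(23.612579345703125), np.int64(733))
```

Run:
```python
from h import *
from scipy.spatial.transform import Rotation as R
c=np.array([.550,.110]);y=np.radians(23.8)
ex=np.array([np.cos(y),np.sin(y)]);ey=np.array([-ex[1],ex[0]])
P=np.concatenate([np.load(f).reshape(-1,3) for f in("sc.npy","si.npy")]); P=P[np.isfinite(P).all(1)]
T=P[(P[:,2]>.125)&(np.hypot(*(P[:,:2]-c).T)<.35)]
for n,p,j in [("far",c+.069*ex,ey),("near",c-.069*ex,ey),("left",c+.094*ey,ex),("right",c-.094*ey,ex)]:
    d=T[:,:2]-p; a=abs(d@j)-.095; b=abs(d@np.array([-j[1],j[0]]))-.0375
    e=np.maximum(a,b); i=e.argmin(); print(n,p.round(4),"clear",e[i],T[i])
o=observe(); Rm=R.from_rotvec(o["eef_rot"]).as_matrix()
print(o["tool_pos"], Rm.T@(np.r_[c+.069*ex,.15]-o["tool_pos"])*1000, np.degrees(np.arctan2(Rm[1,0],Rm[0,0])))
```

```text
far [0.6131 0.1378] clear 0.07878626259702887 [0.58230001 0.31418472 0.12855717]
near [0.4869 0.0822] clear 0.12525599523300873 [0.555465   0.32993998 0.12646971]
left [0.5121 0.196 ] clear 0.04228626259702884 [0.58230001 0.31418472 0.12855717]
right [0.5879 0.024 ] clear 0.08905899791541774 [ 0.80715251 -0.01693787  0.12648561]
[ 0.20881154 -0.58875812  0.19153915] [ 549.66782702   42.052222   -623.89835038] 109.52301864239003
```

Emit:
apply_moves([
  [[0, 25, 0, -31, 0, -0.09, 0], [0, 50, 0, -62, 0, -0.18, 0], [0, 75, 0, -94, 0, -0.27, 0], [0, 100, 0, -125, 0, -0.36, 0], [0, 125, 0, -156, 0, -0.45, 0], [0, 150, 0, -187, 0, -0.54, 0], [0, 175, 0, -218, 0, -0.63, 0], [0, 200, 0, -250, 0, -0.72, 0], [0, 225, 0, -281, 0, -0.81, 0], [0, 250, 0, -312, 0, -0.9, 0]],
], squeeze=10)

```text
time: 1.08
tool_pos: [0.42, -0.2473, 0.1923]
eef_rot: [-0.336, -2.046, 2.046]
ft_force: [1.2, 0.4, -0.3]
width: 0.0284
```

```bash
cat > go.py <<'E'
import sys
from h import *
from scipy.spatial.transform import Rotation as R
c=np.array([.550,.110]);y=np.radians(23.8)
ex=np.array([np.cos(y),np.sin(y)]);ey=np.array([-ex[1],ex[0]])
S={"far":(c+.069*ex,113.8),"near":(c-.069*ex,113.8),"left":(c+.094*ey,203.8),"right":(c-.094*ey,203.8)}
def go(n,z):
    p,yaw=S[n]; o=observe(); Rm=R.from_rotvec(o["eef_rot"]).as_matrix()
    y=np.radians(yaw); Rt=np.array([[np.cos(y),0,-np.sin(y)],[np.sin(y),0,np.cos(y)],[0,-1,0]])
    Rt[:,2]=np.cross(Rt[:,0],Rt[:,1])
    print("t",o["time"],"pos",o["tool_pos"].round(4),"F",o["ft_force"].round(1),"w",o["width"],"j",o["joints"].round(2))
    print("shift mm",(Rm.T@(np.r_[p,z]-o["tool_pos"])*1000).round(1),"turn",R.from_matrix(Rm.T@Rt).as_rotvec().round(3))
if __name__=="__main__": go(sys.argv[1],float(sys.argv[2]))
E
python3 go.py right .14
```

```text
t 1.0833 pos [ 0.42   -0.2473  0.1923] F [ 1.2  0.4 -0.3] w 0.028382445157017308 j [-0.2   0.15 -0.32  0.   -1.1  -0.13]
shift mm [ -72.3   52.4 -310.7] turn [-0.    -0.741 -0.001]
```

Emit:
apply_moves([
  [[0, -8, 5, -34, 0, -0.08, 0], [0, -16, 10, -69, 0, -0.16, 0], [0, -24, 16, -104, 0, -0.25, 0], [0, -32, 22, -138, 0, -0.33, 0], [0, -40, 29, -173, 0, -0.41, 0], [0, -48, 35, -207, 0, -0.49, 0], [0, -56, 41, -242, 0, -0.58, 0], [0, -64, 47, -276, 0, -0.66, 0], [0, -72, 52, -311, 0, -0.74, 0], [0, -72, 52, -311, 0, -0.74, 0]],
])

```text
time: 1.92
tool_pos: [0.5909, 0.0262, 0.1383]
eef_rot: [-0.421, 1.991, -1.991]
ft_force: [0.5, -0.0, 0.1]
width: 0.0008
```

```bash
python3 go.py right .14
python3 - <<'E'
from h import *
for n in("scene","side","wrist"):
    d=get_image(n); f=d["frame"][:,:,::-1]
    cv2.imwrite(f"pics/c_{n}.png", f if n=="wrist" else cv2.resize(f[120:270,170:370],None,fx=4,fy=4,interpolation=2))
E
```

```text
t 1.9167 pos [0.5909 0.0262 0.1383] F [ 0.5 -0.   0.1] w 0.0008279980627662667 j [ 0.32  0.37 -0.16 -0.   -1.04  0.1 ]
shift mm [ 3.6 -1.7  0.8] turn [ 0.     0.002 -0.   ]
```

View pics/c_side.png

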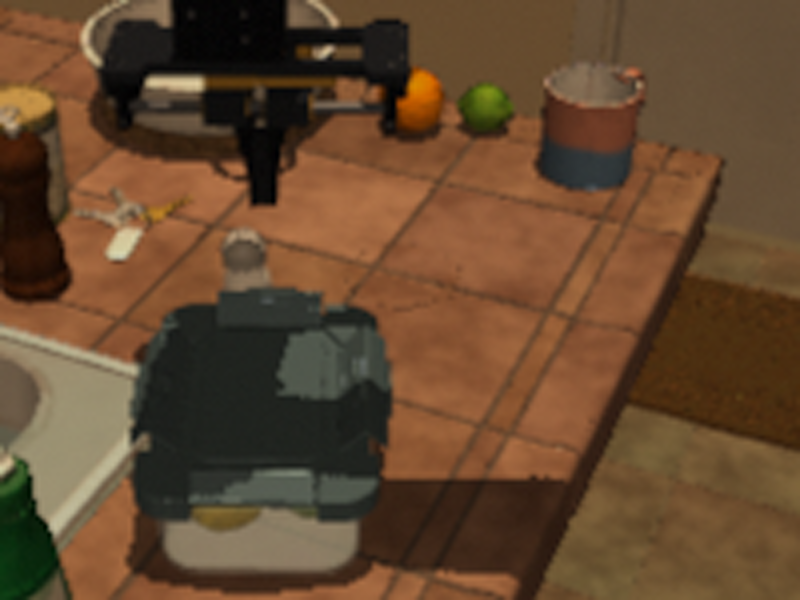

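View pics/c_wrist.png

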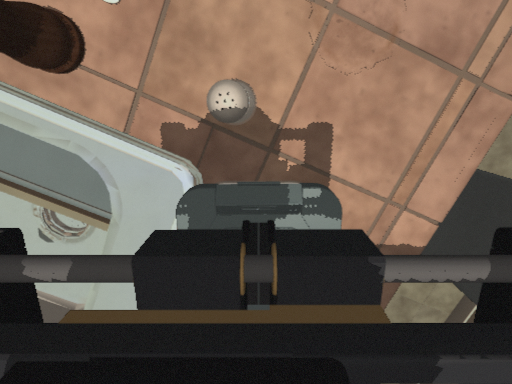

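View pics/c_scene.png

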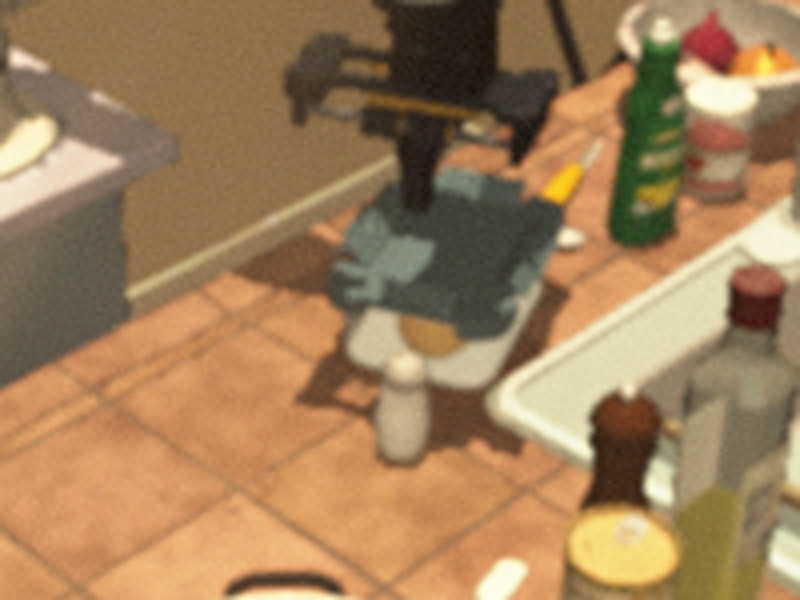

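The fingertips are above the right flap, and the body clears the shaker. Now I'll descend.

Emit:
apply_moves([
  [[0, 3, 12, 1, 0, 0, 0], [0, 3, 24, 1, 0, 0, 0], [0, 3, 34, 1, 0, 0, 0], [0, 3, 40, 1, 0, 0, 0], [0, 3, 40, 1, 0, 0, 0]],
])

```text
time: 2.48
tool_pos: [0.5847, 0.0186, 0.0988]
eef_rot: [-0.417, 1.998, -1.998]
ft_force: [0.1, -0.4, -1.5]
width: 0.0009
```

```bash
python3 go.py right .078
```

```text
t 2.4833 pos [0.5847 0.0186 0.0988] F [ 0.1 -0.4 -1.5] w 0.0008664375397951774 j [ 0.31  0.4  -0.22 -0.   -0.95  0.1 ]
shift mm [-5.2 20.8 -3.6] turn [ 0.001 -0.007  0.003]
```

Emit:
apply_moves([
  [[0, -5, 0, -4, 0, 0, 0], [0, -5, 3, -4, 0, 0, 0], [0, -5, 6, -4, 0, 0, 0], [0, -5, 9, -4, 0, 0, 0], [0, -5, 9, -4, 0, 0, 0]],
])

```text
time: 2.9
tool_pos: [0.5885, 0.0253, 0.0904]
eef_rot: [-0.416, 1.996, -1.996]
ft_force: [-0.2, 0.3, -0.4]
width: 0.0001
```

```bash
python3 go.py right .078
```

```text
t 2.9 pos [0.5885 0.0253 0.0904] F [-0.2  0.3 -0.4] w 5.7436388040657776e-05 j [ 0.32  0.41 -0.22 -0.   -0.94  0.09]
shift mm [ 1.  12.4  1. ] turn [ 0.    -0.005  0.001]
```

Placement is good. Pressing down now: the section should start to resist near z ≈ 0.086 and snap at around 0.081.

Emit:
apply_moves([
  [[0, 0, 2, 1, 0, 0, 0], [0, 0, 4, 1, 0, 0, 0], [0, 0, 6, 1, 0, 0, 0], [0, 0, 8, 1, 0, 0, 0], [0, 0, 8, 1, 0, 0, 0]],
])

```text
time: 3.32
tool_pos: [0.589, 0.0243, 0.0825]
eef_rot: [-0.416, 1.996, -1.996]
ft_force: [-0.9, 0.1, -0.6]
width: 0.0004
```

```bash
python3 go.py right .078
```

```text
t 3.3167 pos [0.589  0.0243 0.0825] F [-0.9  0.1 -0.6] w 0.00037730995839740987 j [ 0.32  0.42 -0.23 -0.   -0.92  0.09]
shift mm [ 1.1  4.5 -0.1] turn [ 0.    -0.006  0.001]
```

Run:
```python
from h import *
for n in("side","wrist","scene"):
    d=get_image(n); f=d["frame"][:,:,::-1]
    g={"side":(f[190:260,190:290],8),"wrist":(f[150:260,150:370],3.6),"scene":(f[140:240,230:330],6)}[n]
    cv2.imwrite(f"pics/d_{n}.png", cv2.resize(g[0],None,fx=g[1],fy=g[1],interpolation=2))
```

```text
(no output)
```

View pics/d_side.png

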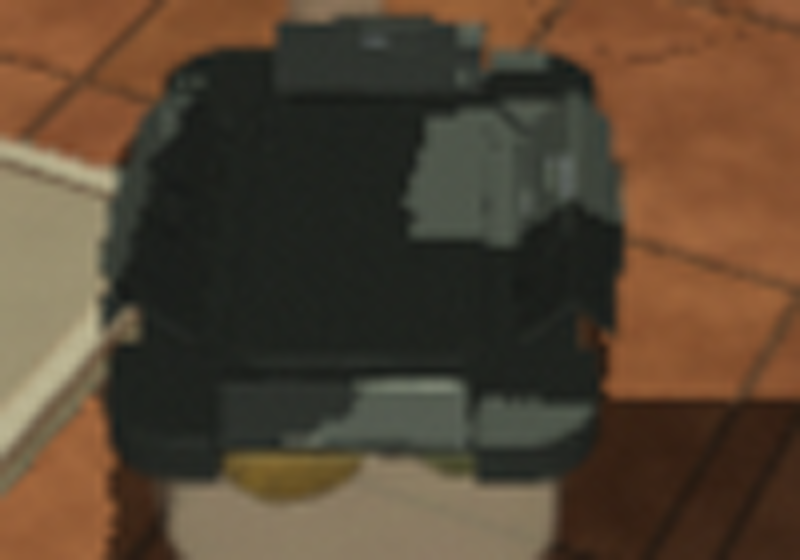

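View pics/d_scene.png

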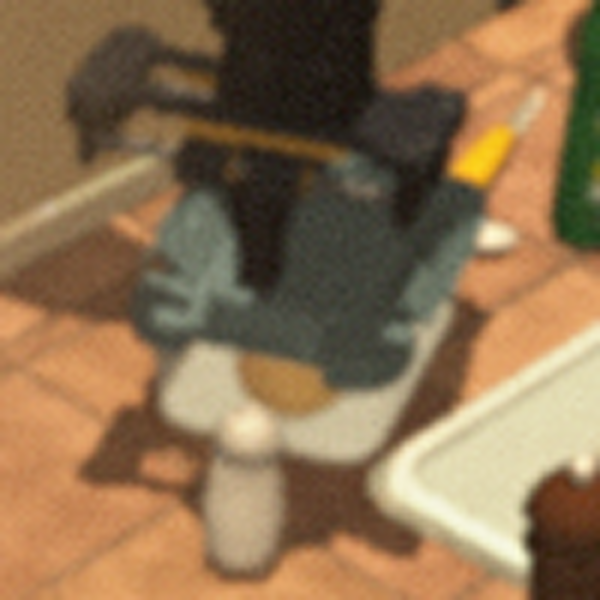

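View pics/d_wrist.png

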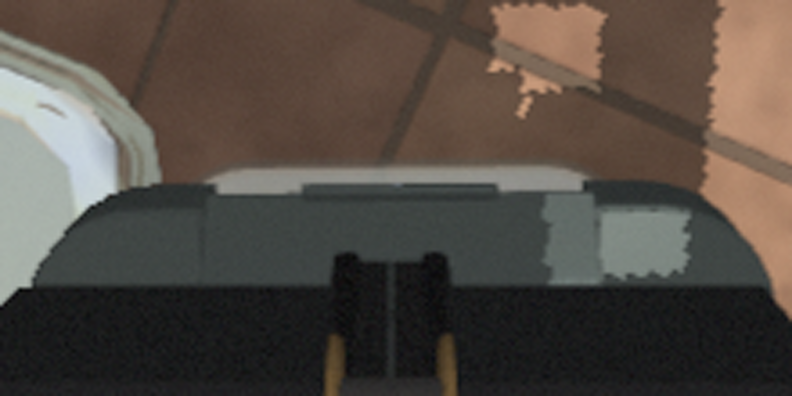

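Run:
```python
from h import *
d,W=cloud("side"); f=d["frame"][:,:,::-1]
cv2.imwrite("pics/e_side.png", cv2.resize(f[110:260,140:340],None,fx=4,fy=4,interpolation=2))
T=d["T"];fl=192/np.tan(np.radians(d["vfov"]/2))
def pr(p): q=T[:3,:3].T@(np.array(p)-T[:3,3]); return q[0]/q[2]*fl+d["cx"],q[1]/q[2]*fl+d["cy"]
o=observe(); print(pr(o["tool_pos"]), o["tool_pos"],[W[v,236] for v in range(170,196,4)])
```

```text
(np.float64(236.480044431008), np.float64(195.1088960212717)) [0.58942228 0.02440998 0.08313629] [array([0.57021789, 0.05742764, 0.18978209]), array([0.58300471, 0.03459534, 0.16119945]), array([0.5844654 , 0.03271461, 0.14697291]), array([0.58520867, 0.03217295, 0.13347579]), array([0.58550441, 0.03246945, 0.1203906 ]), array([ 0.62457772, -0.03847152,  0.05069526]), array([0.58781517, 0.02994716, 0.0910605 ])]
```

View pics/e_side.png

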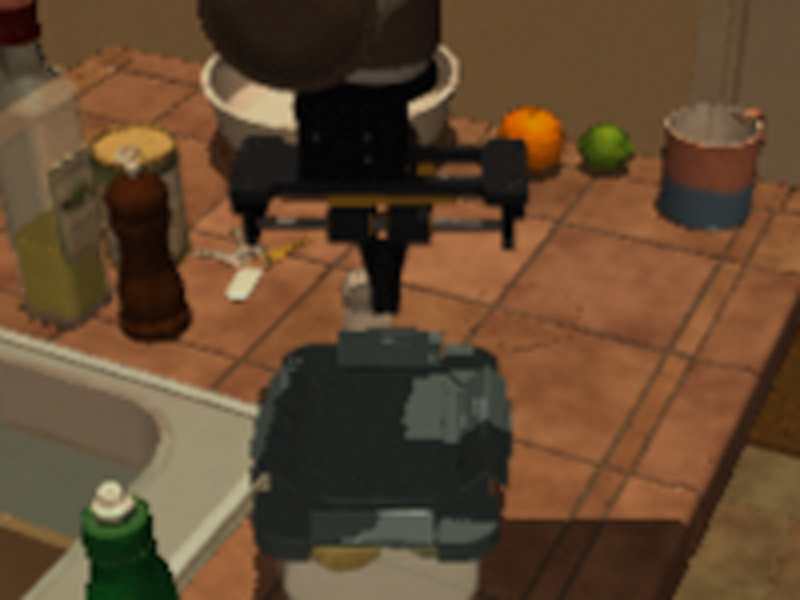

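Run:
```python
from h import *
d,W=cloud("side"); f=d["frame"][:,:,::-1]
cv2.imwrite("pics/f_side.png", cv2.resize(f[155:205,205:270],None,fx=12,fy=12,interpolation=0))
for v in range(180,200): print(v,[tuple(W[v,u].round(3)) for u in (232,236,240)],f[v,236])
d=get_image("wrist"); cv2.imwrite("pics/f_wrist.png",cv2.resize(d["frame"][150:300,160:360,::-1],None,fx=4,fy=4,interpolation=0))
```

```text
180 [(np.float64(0.595), np.float64(0.037), np.float64(0.14)), (np.float64(0.585), np.float64(0.033), np.float64(0.141)), (np.float64(0.674), np.float64(-0.161), np.float64(0.0))] [10 10 13]
181 [(np.float64(0.593), np.float64(0.04), np.float64(0.139)), (np.float64(0.584), np.float64(0.033), np.float64(0.138)), (np.float64(0.673), np.float64(-0.159), np.float64(-0.002))] [ 9 10 11]
182 [(np.float64(0.595), np.float64(0.038), np.float64(0.134)), (np.float64(0.584), np.float64(0.035), np.float64(0.135)), (np.float64(0.671), np.float64(-0.154), np.float64(-0.002))] [ 9  9 12]
183 [(np.float64(0.594), np.float64(0.039), np.float64(0.132)), (np.float64(0.586), np.float64(0.032), np.float64(0.13)), (np.float64(0.666), np.float64(-0.146), np.float64(-0.0))] [ 7  8 10]
184 [(np.float64(0.593), np.float64(0.04), np.float64(0.129)), (np.float64(0.586), np.float64(0.031), np.float64(0.126)), (np.float64(0.667), np.float64(-0.146), np.float64(-0.005))] [ 8 10 11]
185 [(np.float64(0.631), np.float64(-0.026), np.float64(0.075)), (np.float64(0.584), np.float64(0.034), np.float64(0.125)), (np.float6
[... 2081 characters left out ...]
loat64(0.586), np.float64(0.034), np.float64(0.087)), (np.float64(0.575), np.float64(0.03), np.float64(0.088))] [46 52 47]
197 [(np.float64(0.594), np.float64(0.043), np.float64(0.088)), (np.float64(0.585), np.float64(0.035), np.float64(0.085)), (np.float64(0.574), np.float64(0.032), np.float64(0.086))] [47 52 49]
198 [(np.float64(0.595), np.float64(0.041), np.float64(0.082)), (np.float64(0.585), np.float64(0.037), np.float64(0.083)), (np.float64(0.574), np.float64(0.033), np.float64(0.083))] [46 51 48]
199 [(np.float64(0.594), np.float64(0.044), np.float64(0.081)), (np.float64(0.583), np.float64(0.04), np.float64(0.082)), (np.float64(0.575), np.float64(0.031), np.float64(0.079))] [47 52 48]
```

View pics/f_side.png

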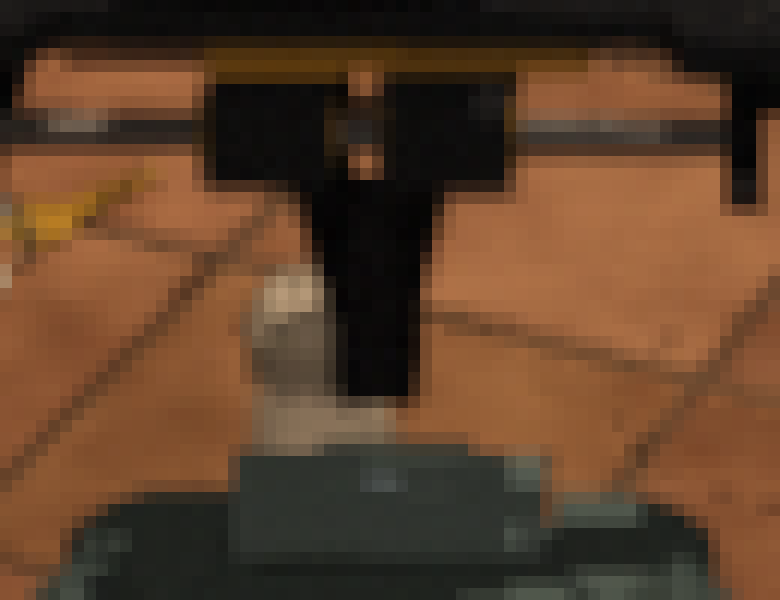

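View pics/f_wrist.png

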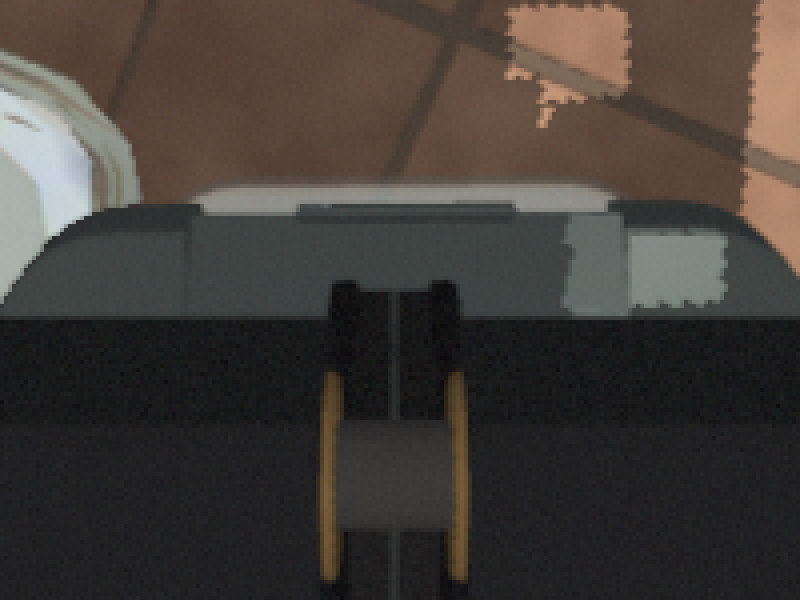

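Run:
```python
from h import *
d,W=cloud("wrist"); print(observe()["tool_pos"],d["T"])
for v,u in [(150,250),(60,300),(100,230),(215,230),(215,300),(205,200),(230,257),(225,247),(225,270),(240,250)]: print(v,u,W[v,u].round(4),d["z_map"][v,u])
```

```text
[0.58942422 0.02443236 0.08316298] [[-9.17031274e-01 -3.83639646e-01 -1.08969097e-01  6.19772112e-01]
 [-3.98814119e-01  8.81469471e-01  2.52900909e-01 -4.47242345e-02]
 [-9.69882545e-04  2.75376458e-01 -9.61335980e-01  2.77021890e-01]
 [ 0.00000000e+00  0.00000000e+00  0.00000000e+00  1.00000000e+00]]
150 250 [ 6.109e-01 -4.700e-03  1.000e-04] 0.27730668
60 300 [ 6.019e-01 -9.320e-02  6.000e-04] 0.2553755
100 230 [ 0.6367 -0.0407  0.09  ] 0.17902023
215 230 [0.6089 0.0281 0.0892] 0.2001239
215 300 [0.5661 0.0089 0.0906] 0.19857484
205 200 [0.6309 0.0363 0.0719] 0.21643296
230 257 [0.5942 0.0158 0.1266] 0.16269003
225 247 [0.5997 0.0176 0.1209] 0.16806865
225 270 [0.5881 0.0117 0.1227] 0.1660523
240 250 [0.5972 0.0178 0.1379] 0.15204741
```

The cameras disagree with the reported TCP. The side and wrist depth maps put the real fingertip end at z≈0.113–0.117 while the TCP reads 0.083, and there's no contact force. The fingers therefore end about 30 mm behind the reported TCP. Position in x and y agrees. I'll keep descending in small steps, guided by force and depth.

Emit:
apply_moves([
  [[0, 1, 4, 0, 0, 0, 0], [0, 1, 8, 0, 0, 0, 0], [0, 1, 12, 0, 0, 0, 0], [0, 1, 15, 0, 0, 0, 0], [0, 1, 15, 0, 0, 0, 0]],
])

```text
time: 4.08
tool_pos: [0.5877, 0.0239, 0.0669]
eef_rot: [-0.417, 1.997, -1.997]
ft_force: [-0.4, -0.1, -1.2]
width: 0.0009
```

Emit:
apply_moves([
  [[0, 0, 2, 0, 0, 0, 0], [0, 0, 4, 0, 0, 0, 0], [0, 0, 6, 0, 0, 0, 0], [0, 0, 8, 0, 0, 0, 0], [0, 0, 8, 0, 0, 0, 0]],
])

```text
time: 4.5
tool_pos: [0.5882, 0.024, 0.0596]
eef_rot: [-0.415, 1.996, -1.996]
ft_force: [0.2, -0.1, -0.7]
width: 0.0004
```

```bash
python3 go.py right .048;python3 - <<'E'
from h import *
d,W=cloud("side"); f=d["frame"][:,:,::-1]
cv2.imwrite("pics/g_side.png", cv2.resize(f[155:205,205:270],None,fx=12,fy=12,interpolation=0))
E
```

```text
t 4.5 pos [0.5882 0.024  0.0596] F [ 0.2 -0.1 -0.7] w 0.0004247987608786186 j [ 0.32  0.45 -0.25 -0.   -0.87  0.09]
shift mm [ 0.3 11.6 -0.1] turn [ 0.    -0.006  0.   ]
```

View pics/g_side.png

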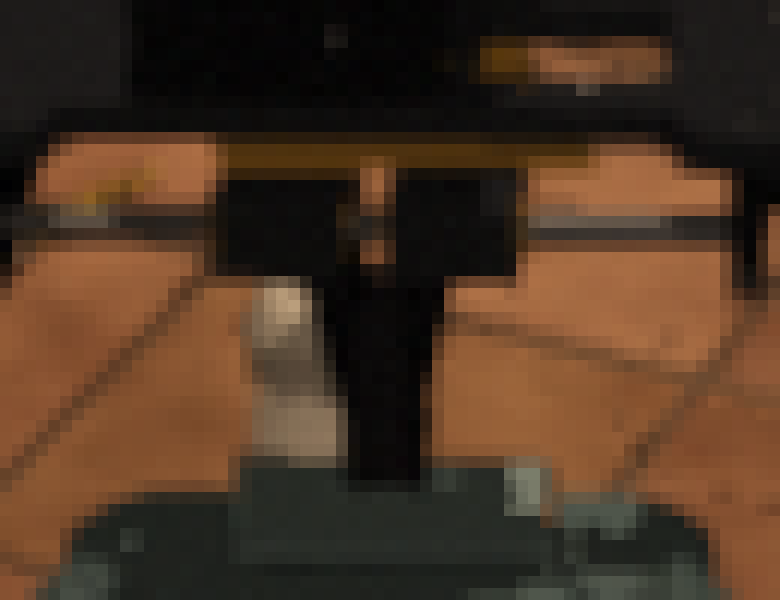

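Emit:
apply_moves([
  [[0, 0, 1.5, 0, 0, 0, 0], [0, 0, 3, 0, 0, 0, 0], [0, 0, 4.5, 0, 0, 0, 0], [0, 0, 6, 0, 0, 0, 0], [0, 0, 6, 0, 0, 0, 0]],
])

```text
time: 4.97
tool_pos: [0.5887, 0.0237, 0.0548]
eef_rot: [-0.415, 1.995, -1.996]
ft_force: [-0.8, -1.8, 4.3]
width: 0.0005
```

Emit:
apply_moves([
  [[0, 0, 1, 0, 0, 0, 0], [0, 0, 2, 0, 0, 0, 0], [0, 0, 3, 0, 0, 0, 0], [0, 0, 3, 0, 0, 0, 0]],
])

```text
time: 5.3
tool_pos: [0.589, 0.0231, 0.0525]
eef_rot: [-0.415, 1.993, -1.997]
ft_force: [-0.5, -3.0, 6.0]
width: 0.0006
```

```bash
python3 go.py right .048
```

```text
t 5.3 pos [0.589  0.0231 0.0525] F [-0.5 -3.   6. ] w 0.0005976770096684402 j [ 0.31  0.46 -0.26  0.   -0.85  0.09]
shift mm [ 0.6  4.5 -1.3] turn [-0.002 -0.005 -0.001]
```

Emit:
apply_moves([
  [[0, 0, 1, 0, 0, 0, 0], [0, 0, 2, 0, 0, 0, 0], [0, 0, 3, 0, 0, 0, 0], [0, 0, 3, 0, 0, 0, 0]],
])

```text
time: 5.63
tool_pos: [0.5883, 0.024, 0.0479]
eef_rot: [-0.414, 1.996, -1.996]
ft_force: [-0.2, -1.5, 4.4]
width: 0.0004
```

```bash
python3 go.py right .048;python3 - <<'E'
from h import *
d,W=cloud("side"); f=d["frame"][:,:,::-1]
cv2.imwrite("pics/h_side.png", cv2.resize(f[155:205,205:270],None,fx=12,fy=12,interpolation=0))
E
```

```text
t 5.6333 pos [0.5883 0.024  0.0479] F [-0.2 -1.5  4.4] w 0.0003619318872310291 j [ 0.32  0.46 -0.27 -0.   -0.84  0.09]
shift mm [ 0.3 -0.1 -0.1] turn [ 0.    -0.006 -0.   ]
```

View pics/h_side.png

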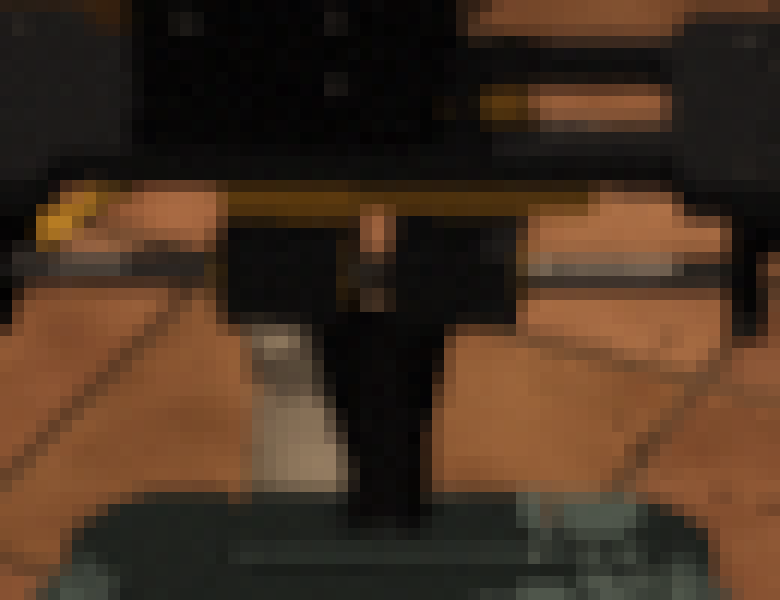

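The right flap is flush: force dropped from 6 to 4.4 N and the tip jumped to 0.048. I'll press a little more, then lift.

Emit:
apply_moves([
  [[0, 0, 1, 0, 0, 0, 0], [0, 0, 2, 0, 0, 0, 0], [0, 0, 2, 0, 0, 0, 0]],
])

```text
time: 5.93
tool_pos: [0.5884, 0.024, 0.0478]
eef_rot: [-0.416, 1.994, -1.996]
ft_force: [-3.4, -0.2, 11.5]
width: 0.0008
```

Emit:
apply_moves([
  [[0, 0, -10, 0, 0, 0, 0], [0, 0, -30, 0, 0, 0, 0], [0, 0, -50, 0, 0, 0, 0], [0, 0, -60, 0, 0, 0, 0], [0, 0, -60, 0, 0, 0, 0]],
])

```text
time: 6.35
tool_pos: [0.5901, 0.0247, 0.1086]
eef_rot: [-0.41, 1.994, -1.993]
ft_force: [1.0, 0.3, -0.0]
width: 0.0009
```

```bash
python3 go.py far .11;python3 - <<'E'
from fit import *
d,W=cloud("side"); f=d["frame"][:,:,::-1]
cv2.imwrite("pics/i_side.png", cv2.resize(f[150:270,165:325],None,fx=5,fy=5,interpolation=0)); print(fit([W]))
E
```

```text
t 6.35 pos [0.5901 0.0247 0.1086] F [ 1.   0.3 -0. ] w 0.0008576176611187081 j [ 0.32  0.4  -0.2   0.   -0.97  0.09]
shift mm [-66.2  -1.2 -94.6] turn [ 0.004  1.566 -0.005]
(array([0.55000165, 0.11160796]), (151.78988647460938, 203.80177307128906), np.float64(24.349544525146484), np.int64(468))
```

View pics/i_side.png

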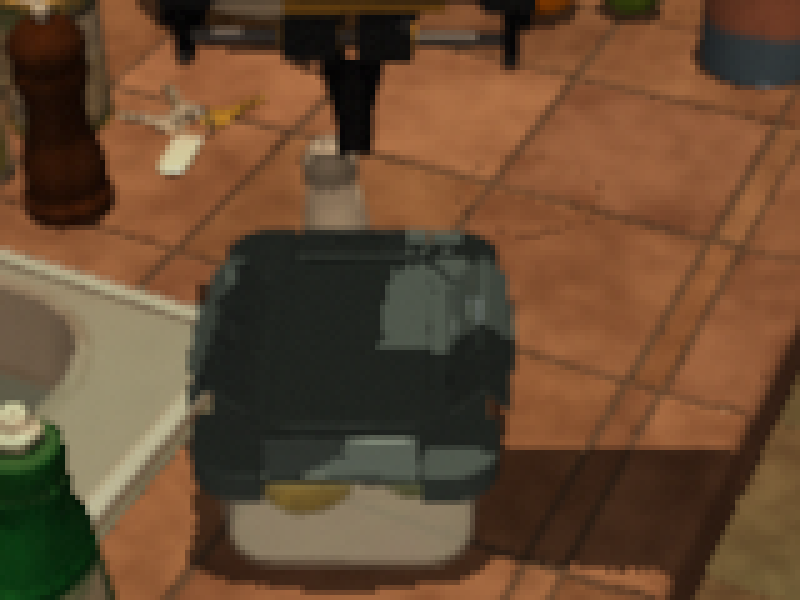

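Right stays shut and the box hasn't moved. Next is the far section.

Emit:
apply_moves([
  [[0, -5, 0, -7, 0, 0.12, 0], [0, -10, 0, -14, 0, 0.24, 0], [0, -15, 0, -22, 0, 0.36, 0], [0, -20, 0, -29, 0, 0.48, 0], [0, -25, 0, -36, 0, 0.6, 0], [0, -30, 0, -44, 0, 0.72, 0], [0, -36, 0, -51, 0, 0.84, 0], [0, -41, 0, -58, 0, 0.96, 0], [0, -46, 0, -66, 0, 1.08, 0], [0, -51, 0, -73, 0, 1.2, 0]],
])

```text
time: 7.23
tool_pos: [0.6049, 0.1116, 0.1039]
eef_rot: [-0.734, -1.75, 1.754]
ft_force: [-0.5, 0.5, 0.4]
width: 0.0005
```

```bash
python3 go.py far .11
```

```text
t 7.2333 pos [0.6049 0.1116 0.1039] F [-0.5  0.5  0.4] w 0.0004888459289765677 j [ 0.44  0.44 -0.13 -0.   -1.   -1.24]
shift mm [ 13.1  -6.2 -24.2] turn [-0.003  0.359  0.001]
```

Emit:
apply_moves([
  [[0, 4, 0, -8, 0, 0.12, 0], [0, 8, 0, -16, 0, 0.24, 0], [0, 13, 0, -24, 0, 0.36, 0], [0, 13, 0, -24, 0, 0.36, 0], [0, 13, 0, -24, 0, 0.36, 0]],
])

```text
time: 7.65
tool_pos: [0.613, 0.1374, 0.1043]
eef_rot: [-0.976, -1.512, 1.516]
ft_force: [-0.5, -0.1, -0.4]
width: 0.0003
```

```bash
python3 go.py far .062
```

```text
t 7.65 pos [0.613  0.1374 0.1043] F [-0.5 -0.1 -0.4] w 0.0002728818938318561 j [ 0.48  0.46 -0.1  -0.   -1.01 -1.62]
shift mm [ 0.3 42.3 -0.4] turn [-0.003  0.009  0.   ]
```

Emit:
apply_moves([
  [[0, 0, 12, 0, 0, 0.01, 0], [0, 0, 24, 0, 0, 0.01, 0], [0, 0, 34, 0, 0, 0.01, 0], [0, 0, 41, 0, 0, 0.01, 0], [0, 0, 41, 0, 0, 0.01, 0]],
])

```text
time: 8.07
tool_pos: [0.6128, 0.1366, 0.063]
eef_rot: [-0.984, -1.502, 1.508]
ft_force: [-0.8, -0.2, -0.4]
width: 0.0006
```

```bash
python3 go.py far .062;python3 - <<'E'
from fit import *
d,W=cloud("side"); f=d["frame"][:,:,::-1]
cv2.imwrite("pics/j_side.png", cv2.resize(f[150:270,165:325],None,fx=5,fy=5,interpolation=0))
d,W=cloud("scene"); f=d["frame"][:,:,::-1]
cv2.imwrite("pics/j_scene.png", cv2.resize(f[140:240,230:350],None,fx=6,fy=6,interpolation=0))
E
```

```text
t 8.0667 pos [0.6128 0.1366 0.063 ] F [-0.8 -0.2 -0.4] w 0.0005570884991935849 j [ 0.48  0.5  -0.15 -0.   -0.92 -1.64]
shift mm [ 1.   1.  -0.8] turn [-0.004 -0.004  0.   ]
```

View pics/j_side.png

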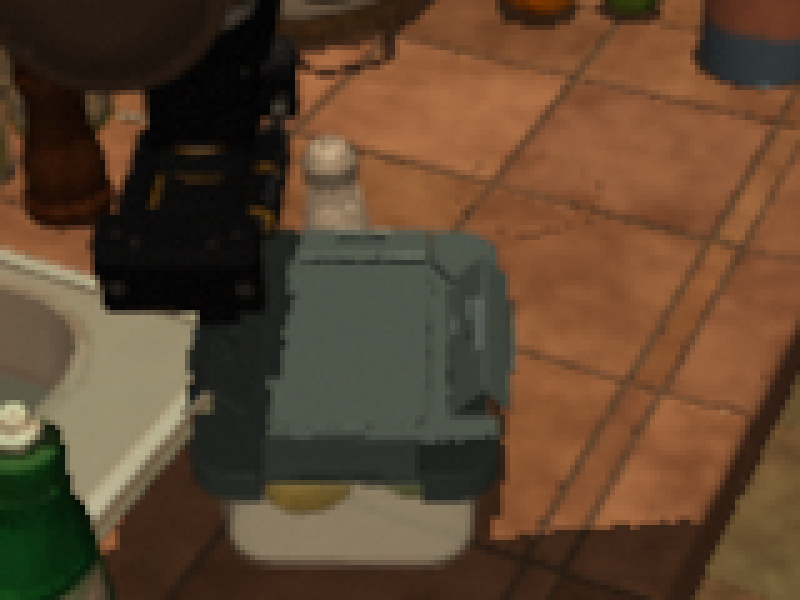

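View pics/j_scene.png

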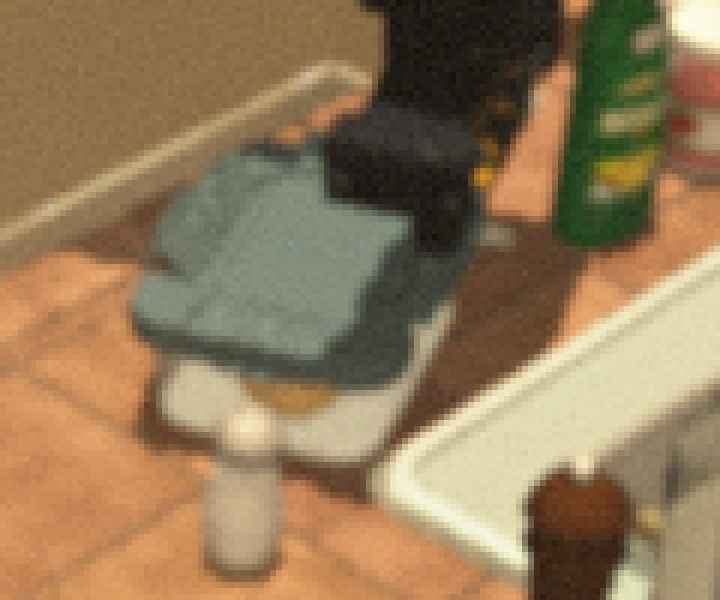

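The tool is over the far section, and the right one lies flat. Pressing.

Emit:
apply_moves([
  [[0, 0, 2, 0, 0, 0, 0], [0, 0, 4, 0, 0, 0, 0], [0, 0, 6, 0, 0, 0, 0], [0, 0, 7.5, 0, 0, 0, 0], [0, 0, 9, 0, 0, 0, 0], [0, 0, 9, 0, 0, 0, 0]],
])

```text
time: 8.67
tool_pos: [0.614, 0.1374, 0.0559]
eef_rot: [-0.986, -1.505, 1.505]
ft_force: [-0.5, 0.3, 0.5]
width: 0.0005
```

Emit:
apply_moves([
  [[0, 0, 1, 0, 0, 0, 0], [0, 0, 2, 0, 0, 0, 0], [0, 0, 3, 0, 0, 0, 0], [0, 0, 3, 0, 0, 0, 0]],
])

```text
time: 9.0
tool_pos: [0.6147, 0.1377, 0.0544]
eef_rot: [-0.987, -1.507, 1.505]
ft_force: [-1.5, -0.0, 6.0]
width: 0.0004
```

Emit:
apply_moves([
  [[0, 0, 1, 0, 0, 0, 0], [0, 0, 2, 0, 0, 0, 0], [0, 0, 3, 0, 0, 0, 0], [0, 0, 3, 0, 0, 0, 0]],
])

```text
time: 9.33
tool_pos: [0.6154, 0.138, 0.0522]
eef_rot: [-0.988, -1.509, 1.504]
ft_force: [-1.6, 0.4, 7.7]
width: 0.0
```

Emit:
apply_moves([
  [[0, 0, 1, 0, 0, 0, 0], [0, 0, 2, 0, 0, 0, 0], [0, 0, 3, 0, 0, 0, 0], [0, 0, 3, 0, 0, 0, 0]],
])

```text
time: 9.67
tool_pos: [0.6148, 0.1378, 0.0478]
eef_rot: [-0.987, -1.507, 1.504]
ft_force: [-0.3, 0.8, 5.0]
width: 0.0004
```

Emit:
apply_moves([
  [[0, 0, 1, 0, 0, 0, 0], [0, 0, 2, 0, 0, 0, 0], [0, 0, 2, 0, 0, 0, 0]],
])

```text
time: 9.92
tool_pos: [0.6148, 0.1378, 0.0477]
eef_rot: [-0.987, -1.508, 1.505]
ft_force: [-4.2, 1.4, 13.0]
width: 0.0006
```

The force signature is the same as before, with the snap at 0.048 and then solid at 13 N. Lifting and moving to the left section.

Emit:
apply_moves([
  [[0, 0, -10, 0, 0, 0, 0], [0, 0, -30, 0, 0, 0, 0], [0, 0, -50, 0, 0, 0, 0], [0, 0, -60, 0, 0, 0, 0], [0, 0, -60, 0, 0, 0, 0]],
])

```text
time: 10.33
tool_pos: [0.6151, 0.1377, 0.1072]
eef_rot: [-0.988, -1.508, 1.503]
ft_force: [-0.3, -0.1, 0.9]
width: 0.0008
```

```bash
python3 go.py left .105;python3 - <<'E'
from fit import *
d,W=cloud("side"); f=d["frame"][:,:,::-1]
cv2.imwrite("pics/k_side.png", cv2.resize(f[150:270,165:325],None,fx=5,fy=5,interpolation=0))
E
```

```text
t 10.3333 pos [0.6151 0.1377 0.1072] F [-0.3 -0.1  0.9] w 0.0007564231653427777 j [ 0.48  0.46 -0.1   0.   -1.01 -1.64]
shift mm [94.6  2.  71.2] turn [ 0.003 -1.575 -0.003]
```

View pics/k_side.png

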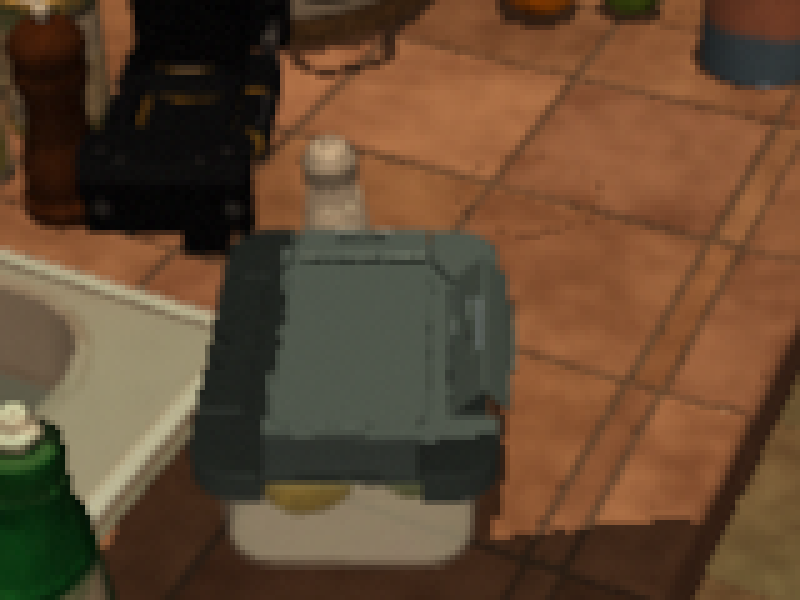

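Far is shut as well.

Emit:
apply_moves([
  [[0, 7, 0, 5, 0, -0.12, 0], [0, 14, 0, 11, 0, -0.24, 0], [0, 21, 0, 16, 0, -0.36, 0], [0, 29, 0, 22, 0, -0.48, 0], [0, 36, 0, 27, 0, -0.6, 0], [0, 43, 0, 33, 0, -0.72, 0], [0, 51, 0, 38, 0, -0.84, 0], [0, 58, 0, 44, 0, -0.96, 0], [0, 65, 0, 49, 0, -1.08, 0], [0, 73, 0, 55, 0, -1.2, 0]],
])

```text
time: 11.22
tool_pos: [0.5328, 0.1818, 0.103]
eef_rot: [-0.054, 2.199, -2.202]
ft_force: [0.4, -0.4, 0.4]
width: 0.0004
```

```bash
python3 go.py left .105
```

```text
t 11.2167 pos [0.5328 0.1818 0.103 ] F [ 0.4 -0.4  0.4] w 0.0004131770709000605 j [ 0.62  0.36 -0.27 -0.   -0.94 -0.57]
shift mm [ 20.1  -2.  -15.1] turn [-0.001 -0.37   0.004]
```

Emit:
apply_moves([
  [[0, 7, 0, -5, 0, -0.12, 0], [0, 14, 0, -10, 0, -0.24, 0], [0, 20, 0, -15, 0, -0.37, 0], [0, 20, 0, -15, 0, -0.37, 0], [0, 20, 0, -15, 0, -0.37, 0]],
])

```text
time: 11.63
tool_pos: [0.5129, 0.1962, 0.1038]
eef_rot: [-0.415, 1.997, -1.999]
ft_force: [0.9, 0.7, -0.3]
width: 0.0005
```

```bash
python3 go.py left .062
```

```text
t 11.6333 pos [0.5129 0.1962 0.1038] F [ 0.9  0.7 -0.3] w 0.00046291009658801333 j [ 0.66  0.34 -0.3  -0.   -0.93 -0.25]
shift mm [ 0.7 41.8 -0.2] turn [-0.    -0.008  0.003]
```

Emit:
apply_moves([
  [[0, 0, 12, 0, 0, -0.01, 0], [0, 0, 24, 0, 0, -0.01, 0], [0, 0, 34, 0, 0, -0.01, 0], [0, 0, 41, 0, 0, -0.01, 0], [0, 0, 41, 0, 0, -0.01, 0]],
])

```text
time: 12.05
tool_pos: [0.5131, 0.1959, 0.0622]
eef_rot: [-0.426, 1.991, -1.993]
ft_force: [-0.7, 0.1, -0.4]
width: 0.0006
```

```bash
python3 go.py left .062;python3 - <<'E'
from fit import *
d,W=cloud("side"); f=d["frame"][:,:,::-1]
cv2.imwrite("pics/l_side.png", cv2.resize(f[150:270,165:325],None,fx=5,fy=5,interpolation=0))
E
```

```text
t 12.05 pos [0.5131 0.1959 0.0622] F [-0.7  0.1 -0.4] w 0.0005731037767712254 j [ 0.66  0.39 -0.35 -0.   -0.84 -0.24]
shift mm [ 0.9  0.2 -0.6] turn [-0.     0.003  0.003]
```

View pics/l_side.png

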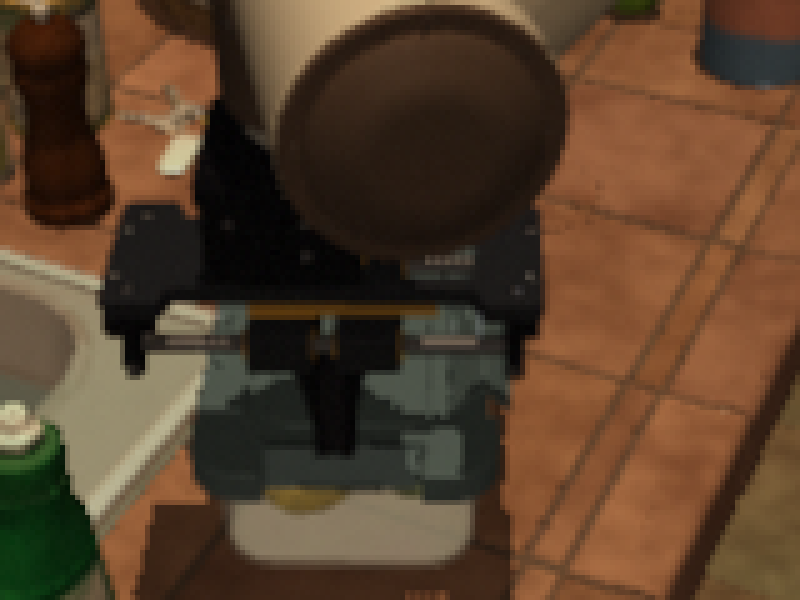

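The fingertip at (335,453) is right over the left section. Pressing.

Emit:
apply_moves([
  [[0, 0, 2, 0, 0, 0, 0], [0, 0, 4, 0, 0, 0, 0], [0, 0, 6, 0, 0, 0, 0], [0, 0, 7.5, 0, 0, 0, 0], [0, 0, 9, 0, 0, 0, 0], [0, 0, 9, 0, 0, 0, 0]],
])

```text
time: 12.6
tool_pos: [0.514, 0.1969, 0.0554]
eef_rot: [-0.424, 1.99, -1.989]
ft_force: [-0.5, 0.7, 1.8]
width: 0.0003
```

Emit:
apply_moves([
  [[0, 0, 1, 0, 0, 0, 0], [0, 0, 2, 0, 0, 0, 0], [0, 0, 3, 0, 0, 0, 0], [0, 0, 3, 0, 0, 0, 0]],
])

```text
time: 12.93
tool_pos: [0.5139, 0.1974, 0.0535]
eef_rot: [-0.423, 1.99, -1.988]
ft_force: [-5.6, 3.0, 9.1]
width: 0.0002
```

Emit:
apply_moves([
  [[0, 0, 1, 0, 0, 0, 0], [0, 0, 2, 0, 0, 0, 0], [0, 0, 3, 0, 0, 0, 0], [0, 0, 3, 0, 0, 0, 0]],
])

```text
time: 13.27
tool_pos: [0.5143, 0.1973, 0.0497]
eef_rot: [-0.422, 1.99, -1.988]
ft_force: [-0.2, 2.3, 3.3]
width: 0.0003
```

Emit:
apply_moves([
  [[0, 0, 1, 0, 0, 0, 0], [0, 0, 2, 0, 0, 0, 0], [0, 0, 3, 0, 0, 0, 0], [0, 0, 3, 0, 0, 0, 0]],
])

```text
time: 13.6
tool_pos: [0.514, 0.1966, 0.0477]
eef_rot: [-0.424, 1.989, -1.99]
ft_force: [-4.6, 1.2, 12.3]
width: 0.0001
```

Emit:
apply_moves([
  [[0, 0, 1, 0, 0, 0, 0], [0, 0, 1, 0, 0, 0, 0]],
])

```text
time: 13.77
tool_pos: [0.514, 0.1965, 0.0476]
eef_rot: [-0.424, 1.988, -1.989]
ft_force: [-6.5, 0.9, 17.4]
width: 0.0004
```

Left has snapped and is solid at 0.0477. Lifting and moving to near.

Emit:
apply_moves([
  [[0, 0, -10, 0, 0, 0, 0], [0, 0, -30, 0, 0, 0, 0], [0, 0, -50, 0, 0, 0, 0], [0, 0, -60, 0, 0, 0, 0], [0, 0, -60, 0, 0, 0, 0]],
])

```text
time: 14.18
tool_pos: [0.5152, 0.1971, 0.1071]
eef_rot: [-0.419, 1.989, -1.987]
ft_force: [0.2, 0.7, -0.4]
width: 0.0005
```

```bash
python3 go.py near .105
```

```text
t 14.1833 pos [0.5152 0.1971 0.1071] F [ 0.2  0.7 -0.4] w 0.00045010741875279827 j [ 0.66  0.34 -0.3   0.   -0.93 -0.24]
shift mm [72.8  1.8 93.4] turn [ 0.004  1.575 -0.003]
```

Emit:
apply_moves([
  [[0, 5, 0, 7, 0, 0.12, 0], [0, 11, 0, 14, 0, 0.24, 0], [0, 16, 0, 21, 0, 0.36, 0], [0, 22, 0, 28, 0, 0.48, 0], [0, 28, 0, 35, 0, 0.6, 0], [0, 33, 0, 43, 0, 0.72, 0], [0, 39, 0, 50, 0, 0.84, 0], [0, 44, 0, 57, 0, 0.96, 0], [0, 50, 0, 64, 0, 1.08, 0], [0, 56, 0, 71, 0, 1.2, 0]],
])

```text
time: 15.02
tool_pos: [0.4905, 0.1079, 0.1034]
eef_rot: [-0.728, -1.756, 1.761]
ft_force: [-0.7, 0.6, -0.5]
width: 0.0006
```

```bash
python3 go.py near .105
```

```text
t 15.0167 pos [0.4905 0.1079 0.1034] F [-0.7  0.6 -0.5] w 0.0005614826345329604 j [ 0.54  0.27 -0.41 -0.   -0.89 -1.33]
shift mm [-15.7  -1.6  20.8] turn [-0.003  0.369  0.001]
```

Emit:
apply_moves([
  [[0, -5, 0, 7, 0, 0.12, 0], [0, -10, 0, 14, 0, 0.24, 0], [0, -15, 0, 20, 0, 0.36, 0], [0, -15, 0, 20, 0, 0.36, 0], [0, -15, 0, 20, 0, 0.36, 0]],
])

```text
time: 15.43
tool_pos: [0.4876, 0.0836, 0.104]
eef_rot: [-0.971, -1.519, 1.522]
ft_force: [0.7, 0.3, -0.5]
width: 0.0005
```

```bash
python3 go.py near .062;python3 - <<'E'
from fit import *
d,W=cloud("side"); f=d["frame"][:,:,::-1]
cv2.imwrite("pics/m_side.png", cv2.resize(f[150:270,165:325],None,fx=5,fy=5,interpolation=0))
E
```

```text
t 15.4333 pos [0.4876 0.0836 0.104 ] F [ 0.7  0.3 -0.5] w 0.0004739413547241468 j [ 0.5   0.25 -0.43 -0.   -0.89 -1.64]
shift mm [-1.  42.   1.2] turn [-0.002  0.017  0.   ]
```

View pics/m_side.png

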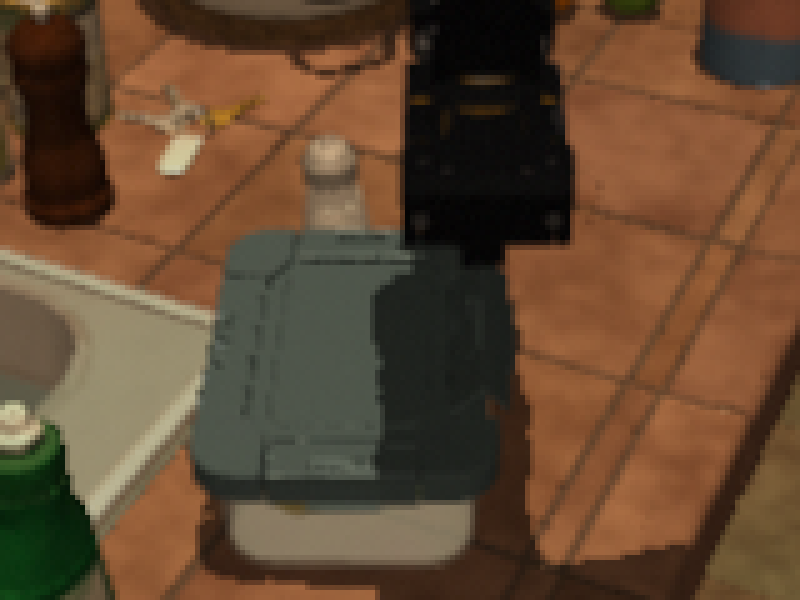

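The left, far and right sections lie flat. Now descending on near.

Emit:
apply_moves([
  [[0, -1, 12, 1, 0, 0.01, 0], [0, -1, 24, 1, 0, 0.01, 0], [0, -1, 34, 1, 0, 0.01, 0], [0, -1, 41, 1, 0, 0.01, 0], [0, -1, 41, 1, 0, 0.01, 0]],
])

```text
time: 15.9
tool_pos: [0.4864, 0.0825, 0.0624]
eef_rot: [-0.977, -1.509, 1.516]
ft_force: [-0.4, -0.3, -0.7]
width: 0.0003
```

Emit:
apply_moves([
  [[0, 0, 2, 0, 0, 0, 0], [0, 0, 4, 0, 0, 0, 0], [0, 0, 6, 0, 0, 0, 0], [0, 0, 7.5, 0, 0, 0, 0], [0, 0, 9, 0, 0, 0, 0], [0, 0, 9, 0, 0, 0, 0]],
])

```text
time: 16.4
tool_pos: [0.4878, 0.0828, 0.0553]
eef_rot: [-0.98, -1.512, 1.512]
ft_force: [-1.1, -0.0, 1.7]
width: 0.0004
```

Emit:
apply_moves([
  [[0, 0, 1, 0, 0, 0, 0], [0, 0, 2, 0, 0, 0, 0], [0, 0, 3, 0, 0, 0, 0], [0, 0, 3, 0, 0, 0, 0]],
])

```text
time: 16.73
tool_pos: [0.4872, 0.0825, 0.0531]
eef_rot: [-0.979, -1.511, 1.513]
ft_force: [-4.8, -0.2, 9.4]
width: 0.0003
```

Emit:
apply_moves([
  [[0, 0, 1, 0, 0, 0, 0], [0, 0, 2, 0, 0, 0, 0], [0, 0, 3, 0, 0, 0, 0], [0, 0, 3, 0, 0, 0, 0]],
])

```text
time: 17.07
tool_pos: [0.4878, 0.0828, 0.049]
eef_rot: [-0.98, -1.513, 1.511]
ft_force: [0.2, 0.9, -0.3]
width: 0.0007
```

Emit:
apply_moves([
  [[0, 0, 1, 0, 0, 0, 0], [0, 0, 2, 0, 0, 0, 0], [0, 0, 3, 0, 0, 0, 0], [0, 0, 3, 0, 0, 0, 0]],
])

```text
time: 17.4
tool_pos: [0.4883, 0.083, 0.0477]
eef_rot: [-0.98, -1.513, 1.513]
ft_force: [-4.8, -0.6, 13.1]
width: 0.0004
```

Emit:
apply_moves([
  [[0, 0, -10, 0, 0, 0, 0], [0, 0, -30, 0, 0, 0, 0], [0, 0, -60, 0, 0, 0, 0], [0, 0, -90, 0, 0, 0, 0], [0, 0, -120, 0, 0, 0, 0], [0, 0, -140, 0, 0, 0, 0], [0, 0, -140, 0, 0, 0, 0]],
])

```text
time: 17.98
tool_pos: [0.491, 0.0839, 0.1909]
eef_rot: [-0.986, -1.522, 1.507]
ft_force: [-0.4, -0.9, -0.2]
width: 0.0005
```

Run:
```python
from fit import *
d,W=cloud("side"); f=d["frame"][:,:,::-1]
cv2.imwrite("pics/n_side.png", cv2.resize(f[150:290,165:325],None,fx=4,fy=4,interpolation=0))
d2,W2=cloud("scene"); f=d2["frame"][:,:,::-1]
cv2.imwrite("pics/n_scene.png", cv2.resize(f[140:240,230:350],None,fx=6,fy=6,interpolation=0))
c,s,y,k=fit([W,W2]); print(c,s,y,observe()["tool_pos"])
P=np.concatenate([W.reshape(-1,3),W2.reshape(-1,3)]);P=P[np.isfinite(P).all(1)]
y=np.radians(23.8);Rm=np.array([[np.cos(y),np.sin(y)],[-np.sin(y),np.cos(y)]]);L=(P[:,:2]-[.55,.11])@Rm.T
for n,a,b,h,w in [("far",L[:,0],L[:,1],.052,.045),("near",-L[:,0],L[:,1],.052,.045),("left",L[:,1],L[:,0],.077,.03),("right",-L[:,1],L[:,0],.077,.03)]:
    k=(a>h+.014)&(a<h+.022)&(abs(b)<w)&(P[:,2]>.06)&(P[:,2]<.15); print(n,k.sum(),np.percentile(P[k,2],[10,50,90]).round(4))
```

```text
[0.55080396 0.10974341] (152.2975311279297, 207.24859619140625) 24.139230728149414 [0.48805323 0.08314423 0.18640958]
far 109 [0.0757 0.0775 0.0796]
near 96 [0.076  0.0774 0.0797]
left 81 [0.0761 0.0778 0.0803]
right 100 [0.064  0.0767 0.0787]
```

View pics/n_side.png

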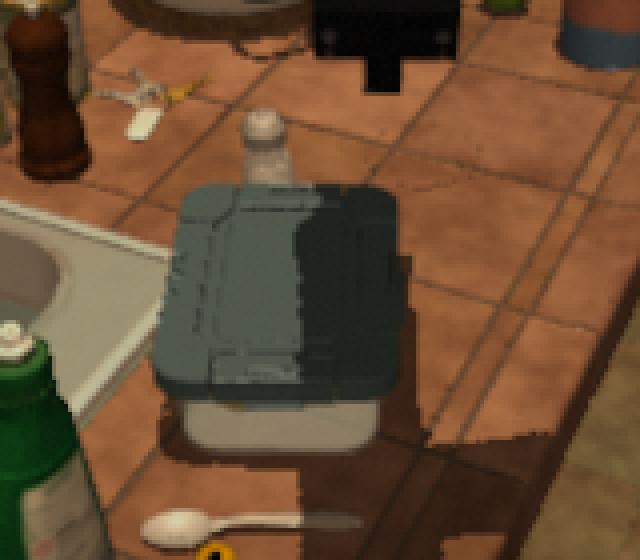

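View pics/n_scene.png

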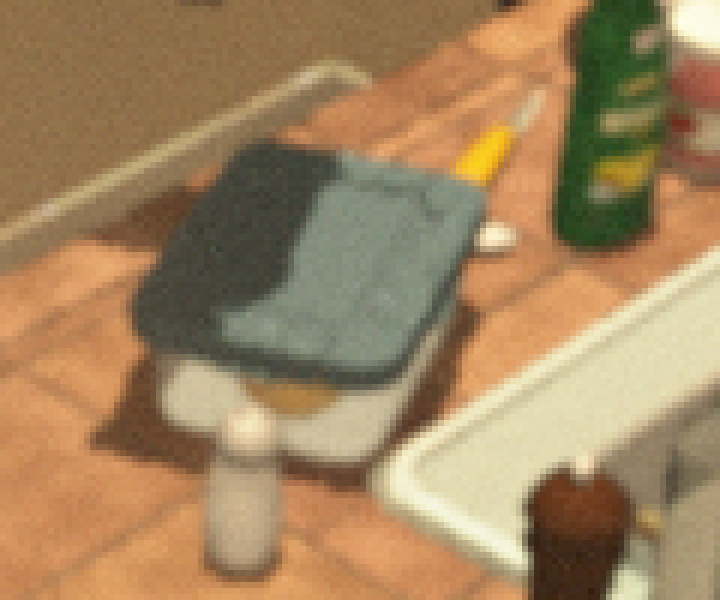

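All four sections sit at about 0.077 m and the rim is flat. The box moved less than 1 mm, the other objects are where they were, and the arm is clear.

```bash
python3 -c "
from cell import *
print(sign_off())"
```

```text
the job is handed in; nothing more can be done
None
```

All four rim sections are shut, and I handed the job in at about 18 s of the 61 s allowed. With the gripper closed, I pressed them in the order right, far, left, near.

- **Clicks:** On each one the force built to roughly 6–9 N and then dropped as the section snapped down. I then pressed a little further, to 11–17 N, and it held solid.
- **Final check:** The press areas of all four sections measure 76.7–77.8 mm high, against 78 mm nominal, and look flat in both the scene and side cameras. A few low readings on the right section (10th percentile 64 mm) are probably its skirt edge.
- **Box and surroundings:** The box's position changed by less than 1 mm and about 0.5°, which is within measurement noise. The shaker, spoon and peeler look unmoved in the final pictures. The mug, orange and lime are mostly outside the final crops, but the arm didn't touch down near them. The arm ended clear, with the fingertips more than 0.1 m above the lid.
- **Disagreement found:** The fingertips really end about 30 mm short of the reported TCP. The cameras showed this, and contact came about 30 mm lower than expected. My first press on the right section stopped in the air because of it, so I set the depth for every press from force and images instead.

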